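# Close the long junction box with its cover

### The arm

A 6-joint arm with a two-finger parallel gripper is mounted at the origin on a cart in front of the work surface, level with it; the furniture and walls round the work are solid. World frame = base frame: x ahead of the robot, y to its left, z up, the work surface at z = 0. Lengths are in m, angles in degrees, forces in N, time in s.
With the tool pointing down it reaches from about 0.4 to 0.825 m from the base axis. Payload 7 kg.
Tool frame: the origin (TCP) lies midway between the tips of the shut fingers; the grasp point (between the pads) lies 19 mm behind it; z points along the fingers, y is the line along which they close (so a half turn about z gives the same grasp; the last joint's range is limited). The gripper opens to 88 mm and grips with 3 to 60 N. Pads are 19 mm wide; open, the fingers measure 130 mm over their backs; the gripper's body (78 mm by 193 mm) begins 47 mm behind the grasp point.
Start: joints at [84.173, 20.546, 0.682, 0, -70.136, -16.507], TCP at [0.257, 0.624, 0.227] pointing down, gripper open.
Joint ranges: [-176.03, 176.03], [-82.01, 121.73], [-58.28, 71.71], [-173.87, 95.51], [-174.79, -0.11], [-173.66, 173.66]. Speed limits (degrees/s): [136.94, 136.94, 172.46, 180, 180, 180].

### API

Orientations are given as [roll, pitch, yaw] about the fixed x, y, z axes, in that order (R = Rz(yaw) Ry(pitch) Rx(roll)).
In Python, from plant import ctrl, viewer, close_job gives the robot as it stands. The module is installed in compiled form; this text tells all that it offers.
- The arm moves only by the tool step_arm, never from a script. Its argument "moves" is a list that holds one entry, the list of rows, each a list of 5 numbers: the shift along the world's x, y, z in cm, then the turn about the world's z in rad, then the finger opening in cm, from 0 to 8.76. In form: [[[tx, ty, tz, twist, grip], ...]]. A call has 1 to 10 rows; each row shifts and turns the commanded pose from where the row before left it; what a row does not reach is not made up. A row lasts 1/10 s, in which the tool goes at most 50 mm and 8.59 degrees, less where a joint would pass 70% of its speed; a pose out of reach is approached as far as the arm can. A call with a gripper value outside its range is refused whole. The fingers move at their own pace and stop on an object; the grip force is fixed at half the most. Time passes only in rows, so rows that do not move let the fingers close. It gives the time, the measured TCP pose, the force, the opening and the grip force at its end, in the units of the state.
- ctrl.get_obs(): the state, without advancing time (a new reading comes with each control period).
- viewer.snapshot(name): name is "scene" or "top" or "wrist"; returns (picture, depth): 480x640x3 uint8, blue, green, red; 480x640 float32, m along the optical axis (not along the pixel's ray), 0 where there is no reading.
- viewer.camera_info(name): a dict with "camera_matrix" (3x3 intrinsics, pixels), "eye" and "orientation" of the camera in the world. Camera axes: x right, y down, z forward; pixel columns grow to the right and rows downward; lengths in m; the calibration is good to about 2 mm. A picture is of the moment at which its call begins: read the wrist's pose just before it. camera_info takes no time and is no camera call; for the wrist camera it gives the pose at the moment of the call.
- close_job(): hands the job in; it is judged then, once.
The state is a dict: "clock": time; "joint_pos": joint angles; "qvel": joint speeds; "tau": joint torques, N m; "tool_pos": TCP position; "orientation": TCP orientation; "force": force on the tool from outside, world axes, zero at the start; "moment": the same for the moment, N m; "opening": finger opening in m; "gripper_force": force on a finger pad.
Only numpy, scipy, OpenCV 4.12 (cv2) and the standard library are available. Lean on these libraries where they do the work, as an engineer would, in place of code of your own. Each camera call takes 0.05 s, during which the arm holds its last target. There are 200 camera calls.

### The job

Two open grey junction boxes stand on the bench, a long one and a square one, and one loose rectangular cover lies between them. Pick the cover up by its ridge and lay it, ridge upward, on the long box, the one whose outline it fits, so that it lies flat on the rim, centred and square with the box, and let go. Leave both boxes where they stand.

Things in the scene. Friction and masses are not known exactly. Their poses are not given: they have to be found in the camera images.
- cover_center (a point): Loose grey cover plate 156 x 106 x 5 mm, lying flat; on the middle of its top a straight grip ridge 64 long, 18 wide, 28 mm high, along the long side; 33 mm high overall, about 0.12 kg. Point: its centre, 16.5 mm above the underside and 16.5 mm below the ridge top. x along the long side and ridge, y across the ridge (pinch along y), z up. A half turn about z makes no difference.
- long_box_rim (a point): The long junction box: loose, grey, open-topped, 150 x 100 mm, 45 mm high, walls 5 mm, a cable gland standing out 10 mm at each short end, a white terminal strip on its floor, 0.7 kg. Point: centre of its open top, at rim height, 45 mm above the bench. x along its long side, y along its short side, z up. A half turn about z makes no difference.
- square_box_rim (a point): The other junction box, alike but square: 100 x 100 mm, 45 mm high, 0.6 kg; stays open. Point: centre of its open top at rim height; glands on its +x and -x sides, z up. One box stands to the left of the cover and one to the right, either way round.

How it is judged (in metres and radians):
At the end, for the whole second after the job is handed in: The cover lies at rest, ridge up and flat (within 3 degrees), on the rim of the long box (underside within 3 mm of the rim), its centre within 12 mm of the box's centre and its long side within 10 degrees of the box's; the long box stands upright on the bench (horizontal distance between cover_center and long_box_rim below 0.012 m and angle between the x axis of cover_center and the x axis of long_box_rim, either way round below 0.175 rad and angle between each of cover_center, long_box_rim's own z axis and vertical below 0.05 rad and z of cover_center in the frame of long_box_rim between 0.0135 and 0.0195 m and height (world z) of long_box_rim below 0.05 m and linear speed of cover below 0.02 m/s); the robot touches nothing.
It fails at once if the long box is shifted by more than 40 mm (distance of long_box_rim from where it was at the start of the episode above 0.04 m).
It fails at once if the square box is shifted by more than 40 mm (distance of square_box_rim from where it was at the start of the episode above 0.04 m).
It also fails if it takes over 32 s, if anything falls off the work surface, if the arm or the gripper's body presses on something with over 40 N, if the wrist force passes 120 N, or if a joint passes its speed limit or range.

## Working session

There is one attempt and no reset: what is moved stays moved. The work goes in short steps, Python scripts to look and compute and a tool call to move; the robot and the scene stay as the last step left them, time stands still between calls to the robot, and variables do not carry over. Pictures are saved under pics/ and viewed, at most 10 in all, crops included, and the job is handed in when it is done.

Besides the shell and the picture viewer there is one more tool, called after "Request:" as name([rows], argument=value, ...), one row to a line, values as JSON. step_arm: Moves the arm, as the interface text tells. Its arguments: {"type":"object","properties":{"moves":{"type":"array","items":{"type":"array","items":{"type":"array","items":{"type":"number"}}}}},"required":["moves"]}

```bash
mkdir -p pics
python3 - <<'E'
from plant import ctrl, viewer
import cv2,numpy as np
o=ctrl.get_obs();print(o)
for n in("top","scene"):
    p,d=viewer.snapshot(n);cv2.imwrite(f"pics/{n}0.png",p);np.save(f"pics/{n}0.npy",d);print(viewer.camera_info(n),(d>0).mean())
E
```

```text
{'clock': 0.0, 'joint_pos': array([ 8.41732076e+01,  2.05891223e+01,  6.35655581e-01, -2.05295112e-02,
       -7.01370190e+01, -1.65111740e+01]), 'qvel': array([-0.08255301, -0.01774248,  0.06891804, -0.04125323, -0.00248883,
       -0.05339749]), 'tau': array([ 4.19389371e-04, -5.82715809e+01,  2.93070495e+01,  6.99703753e+00,
        6.97188894e-03, -1.59509377e-04]), 'tool_pos': array([0.25633733, 0.62391046, 0.22566181]), 'orientation': array([ 1.79907760e+02, -7.21517147e-03, -2.23449512e+01]), 'force': array([-0.50398302, -0.06533256, -0.16552141]), 'moment': array([-0.00952974,  0.03784272,  0.04771913]), 'gripper_force': 0.0, 'opening': 0.08759611825483035}
{'camera_matrix': array([[502.12521867,   0.        , 316.59972251],
       [  0.        , 502.12521867, 239.75737352],
       [  0.        ,   0.        ,   1.        ]]), 'eye': array([ 0.39148282, -0.0082406 ,  1.0533815 ]), 'orientation': array([-1.72499138e+02,  1.28870440e-01, -9.06420693e+01])} 0.9960026041666666
{'camera_matrix': array([[448.11612288,   0.        , 323.13878902],
       [  0.        , 448.11612288, 245.69845022],
       [  0.        ,   0.        ,   1.        ]]), 'eye': array([ 0.14500255, -0.49947217,  0.6210564 ]), 'orientation': array([-129.79409087,    0.86002579,  -39.12019351])} 0.9961263020833333
```

View pics/top0.png

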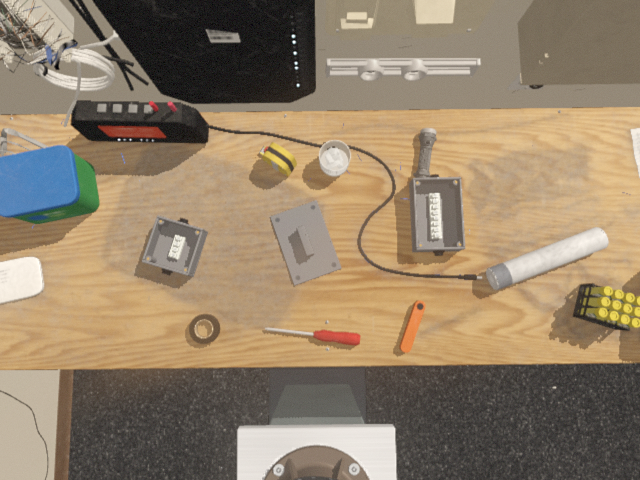

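The top view shows the square box at about (175,247), the cover at (305,243) with its ridge upward, and the long box at (438,215). Next I measure them.

```bash
cat > h.py <<'E'
import numpy as np,cv2
from scipy.spatial.transform import Rotation as R
def ray(ci,uv,z):
    K=ci["camera_matrix"];uv=np.atleast_2d(uv).astype(float)
    d=np.c_[(uv-K[:2,2])/K[0,0],np.ones(len(uv))]@R.from_euler("xyz",ci["orientation"],degrees=True).as_matrix().T
    return ci["eye"]+d*((z-ci["eye"][2])/d[:,2])[:,None]
def world(ci,d):
    v,u=np.mgrid[:480,:640];K=ci["camera_matrix"]
    c=np.stack([(u-K[0,2])/K[0,0]*d,(v-K[1,2])/K[0,0]*d,d],-1)
    return c@R.from_euler("xyz",ci["orientation"],degrees=True).as_matrix().T+ci["eye"]
def rect(p):
    (c,s,a)=cv2.minAreaRect((p[:,:2]*1000).astype(np.float32))
    if s[0]<s[1]: s=s[::-1];a+=90
    return np.round(c,1),np.round(s,1),round((a+90)%180-90,1)
E
python3 - <<'E'
from plant import viewer
from h import *
ci=viewer.camera_info("top");p=cv2.imread("pics/top0.png");d=np.load("pics/top0.npy");W=world(ci,d)
print("bench z",np.median(W[300,230:260,2]),W[215,445],W[240,290])
hsv=cv2.cvtColor(p,cv2.COLOR_BGR2HSV)
for n,(x0,y0,x1,y1),z,zl in(("cover",(262,195,348,292),.005,None),("ridge",(262,195,348,292),.033,(.025,.045)),("long",(405,165,475,260),.045,(.038,.055)),("square",(138,210,212,280),.045,(.038,.055))):
    m=np.zeros((480,640),np.uint8)
    s=np.s_[y0:y1,x0:x1]
    m[s]=((hsv[s][...,1]<60) if zl is None else ((W[s][...,2]>zl[0])&(W[s][...,2]<zl[1])))*255
    cs,_=cv2.findContours(m,cv2.RETR_EXTERNAL,cv2.CHAIN_APPROX_NONE)
    c=max(cs,key=cv2.contourArea)[:,0]
    print(n,len(c),rect(ray(ci,c,z)))
    cv2.drawContours(p,[c[:,None]],-1,(0,0,255),1)
cv2.imwrite("pics/m0.png",cv2.resize(p[130:300,130:490],None,fx=2.2,fy=2.2))
E
```

```text
bench z -0.00044892308440291906 [ 0.57902008 -0.27959846  0.00659953] [0.52952644 0.04853433 0.00607406]
cover 228 (array([525.8,  17.1]), array([155.5, 105.9]), 19.1)
ridge 69 (array([525.3,  16.6]), array([63.4, 18.8]), 17.9)
long 238 (array([ 576.5, -255.6]), array([151.9, 101.2]), 0.6)
square 187 (array([516.4, 284.7]), array([102.2, 101.7]), -17.1)
```

View pics/m0.png

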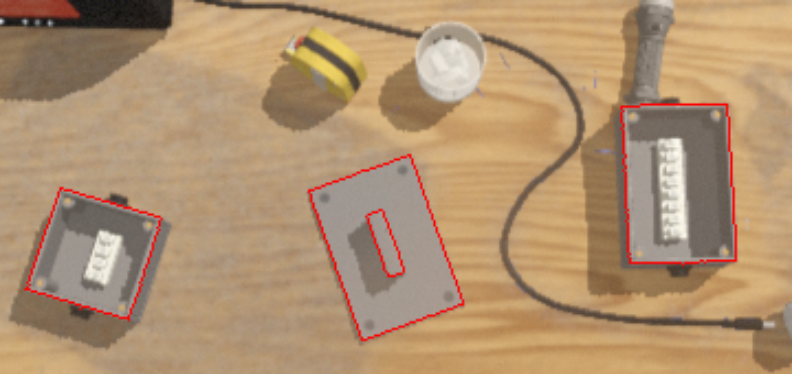

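View pics/scene0.png

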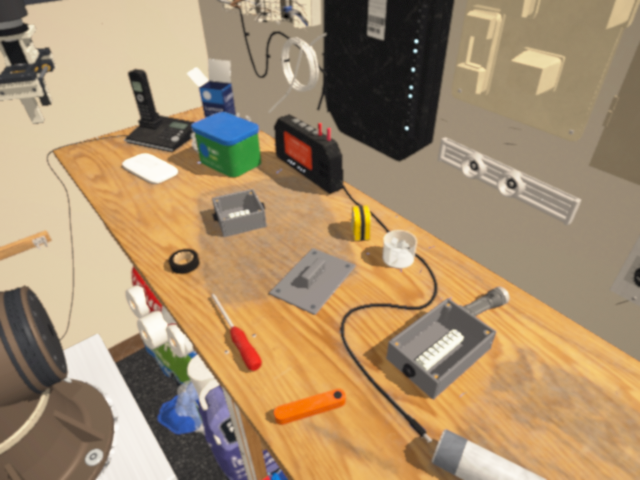

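The outline sizes match: cover at (0.5255, 0.017) with yaw 19.1°, long box at (0.5765, -0.2555) with yaw 0.6°. Now I move over the cover.

Request:
step_arm([
  [[1.8,-4.05,0,0.048,8.76],[1.8,-4.05,0,0.048,8.76],[1.8,-4.05,0,0.048,8.76],[1.8,-4.05,0,0.048,8.76],[1.8,-4.05,0,0.048,8.76],[1.8,-4.05,0,0.048,8.76],[1.8,-4.05,0,0.048,8.76],[1.8,-4.05,0,0.048,8.76],[1.8,-4.05,0,0.048,8.76],[1.8,-4.05,0,0.048,8.76]],
])

```text
clock: 1.1
tool_pos: [0.4366, 0.2175, 0.2265]
orientation: [-180.0, 0.0, 5.3]
force: [1.2, 1.6, -0.1]
opening: 0.0874
gripper_force: 0.0
```

Request:
step_arm([
  [[1.8,-4.05,0,0.048,8.76],[1.8,-4.05,0,0.048,8.76],[1.8,-4.05,0,0.048,8.76],[1.8,-4.05,0,0.048,8.76],[1.8,-4.05,0,0.048,8.76],[0,0,0,0,8.76],[0,0,0,0,8.76]],
])

```text
clock: 1.8
tool_pos: [0.5264, 0.0156, 0.226]
orientation: [-180.0, 0.1, 18.7]
force: [0.3, 0.7, -0.2]
opening: 0.0876
gripper_force: 0.0
```

Run:
```python
from plant import ctrl, viewer
from h import *
ci=viewer.camera_info("wrist");p,d=viewer.snapshot("wrist");cv2.imwrite("pics/w1.png",p);np.save("pics/w1.npy",d)
print(ci["eye"],ci["orientation"])
o=ctrl.get_obs();print(o["clock"],o["tool_pos"],o["orientation"],o["joint_pos"])
W=world(ci,d);hs=cv2.cvtColor(p,cv2.COLOR_BGR2HSV)
for n,m,z in(("ridge",(W[...,2]>.025)&(W[...,2]<.042),.033),("plate",(hs[...,1]<60)&(W[...,2]<.05)&(W[...,2]>.002),.005)):
    cs,_=cv2.findContours(m.astype(np.uint8),0,1)
    for c in sorted(cs,key=cv2.contourArea)[-3:]: print(n,cv2.contourArea(c),c[:,0].min(0),c[:,0].max(0),rect(ray(ci,c[:,0],z)))
```

```text
[0.59319765 0.03866204 0.38421561] [ 1.64796731e+02  5.15412193e-02 -7.12970456e+01]
1.85 [0.52620741 0.01654303 0.22613249] [-1.79987599e+02  4.59158895e-02  1.88248990e+01] [ 2.31539140e+01  6.56478274e+00 -1.79321371e+01 -1.73916684e-02
 -6.55479299e+01  8.56781852e+01]
ridge 1372.5 [312 180] [333 250] (array([528.,  19.]), array([62.5, 18.8]), 18.7)
ridge 1509.0 [553 162] [626 278] (array([ 597.5, -205.8]), array([112.9,  13.9]), 0.7)
ridge 1859.5 [ 0 41] [ 98 207] (array([528.9, 250.3]), array([132.4,  69.5]), 20.4)
plate 8919.5 [537 129] [639 278] (array([ 615. , -228.7]), array([141.7, 100.9]), 18.7)
plate 12349.0 [ 0 39] [113 207] (array([512.3, 291.4]), array([128.7, 106.5]), -17.1)
plate 17629.0 [264 126] [380 287] (array([527.3,  19. ]), array([154.1, 105.1]), 19.0)
```

View pics/w1.png

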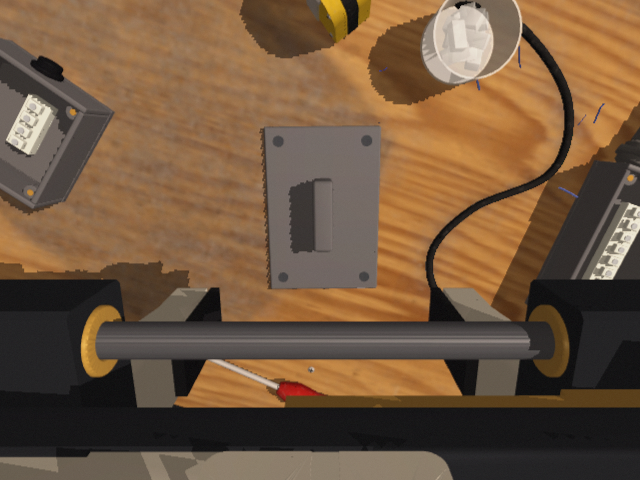

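The wrist view shows the cover at (264–380, 126–288), with the ridge upright at (322,215) and centred between the fingers. The wrist estimate is about (0.527, 0.0185), yaw 19°. I descend.

Request:
step_arm([
  [[0,0.15,-4,0.003,8.76],[0,0,-4,0,8.76],[0,0,-4,0,8.76],[0,0,-4,0,8.76],[0,0,-2,0,8.76],[0,0,-1.5,0,8.76],[0,0,-1,0,8.76],[0,0,-0.6,0,8.76],[0,0,-0.4,0,8.76],[0,0,0,0,8.76]],
])

```text
clock: 2.85
tool_pos: [0.5266, 0.0187, 0.0117]
orientation: [180.0, -0.0, 19.1]
force: [-0.0, -0.2, 0.4]
opening: 0.0877
gripper_force: 0.0
```

Request:
step_arm([
  [[0,0,0,0,4],[0,0,0,0,2.5],[0,0,0,0,1],[0,0,0,0,0.5],[0,0,0,0,0.5],[0,0,0,0,0.5],[0,0,0,0,0.5],[0,0,0,0,0.5]],
])

```text
clock: 3.65
tool_pos: [0.5265, 0.0183, 0.0115]
orientation: [180.0, 0.0, 19.1]
force: [-0.2, 0.4, -0.3]
opening: 0.029
gripper_force: 0.0
```

Still closing.

Request:
step_arm([
  [[0,0,0,0,0.5],[0,0,0,0,0.5],[0,0,0,0,0.5],[0,0,0,0,0.5],[0,0,0,0,0.5],[0,0,0,0,0.5]],
])

```text
clock: 4.25
tool_pos: [0.5265, 0.0183, 0.0115]
orientation: [-180.0, 0.0, 19.1]
force: [0.2, -0.9, -1.2]
opening: 0.0179
gripper_force: 30.0
```

Request:
step_arm([
  [[0,0,1,0,0.5],[0,0,2,0,0.5],[0,0,3,0,0.5],[0,0,4,0,0.5],[0,0,4,0,0.5],[0,0,2,0,0.5],[0,0,0,0,0.5],[0,0,0,0,0.5]],
])

```text
clock: 5.05
tool_pos: [0.5261, 0.0184, 0.1719]
orientation: [-180.0, -0.0, 19.1]
force: [-0.3, -0.2, -2.5]
opening: 0.018
gripper_force: 30.0
```

Request:
step_arm([
  [[0.72,-3.9,0,-0.046,0.5],[0.72,-3.9,0,-0.046,0.5],[0.72,-3.9,0,-0.046,0.5],[0.72,-3.9,0,-0.046,0.5],[0.72,-3.9,0,-0.046,0.5],[0.72,-3.9,0,-0.046,0.5],[0.72,-4.0,0,-0.046,0.5],[0,0,0,0,0.5],[0,0,0,0,0.5],[0,0,0,0,0.5]],
])

```text
clock: 6.05
tool_pos: [0.5761, -0.2551, 0.1703]
orientation: [-180.0, 0.1, 0.7]
force: [-0.4, -0.1, -1.5]
opening: 0.0177
gripper_force: 30.0
```

Run:
```python
from plant import ctrl, viewer
from h import *
ci=viewer.camera_info("wrist");p,d=viewer.snapshot("wrist");cv2.imwrite("pics/w2.png",p);np.save("pics/w2.npy",d)
W=world(ci,d);hs=cv2.cvtColor(p,cv2.COLOR_BGR2HSV)
o=ctrl.get_obs();print(o["clock"],o["tool_pos"],o["orientation"])
ct=viewer.camera_info("top");pt,dt=viewer.snapshot("top");np.save("pics/t2.npy",dt);T=world(ct,dt)
cv2.imwrite("pics/c2.png",np.hstack([cv2.resize(p,(480,360)),cv2.resize(pt[140:320,370:530],(320,360))]))
z=o["tool_pos"][2]-.0115
for n,WW,a,b,pl,c_ in(("wrist plate",W,z-.008,z+.015,z+.005,ci),("wrist rim",W,.038,.053,.045,ci),("top rim",T,.038,.053,.045,ct),("top plate",T,z-.008,z+.015,z+.005,ct)):
    m=((WW[...,2]>a)&(WW[...,2]<b)&(abs(WW[...,0]-.57)<.2)&(abs(WW[...,1]+.25)<.2)).astype(np.uint8)
    cs,_=cv2.findContours(m,0,1)
    for c in sorted(cs,key=cv2.contourArea)[-2:]: print(n,cv2.contourArea(c),c[:,0].min(0),c[:,0].max(0),rect(ray(c_,c[:,0],pl)))
```

```text
6.1 [ 0.57638987 -0.25474237  0.17072575] [-1.79971119e+02  8.65064103e-02  6.94839298e-01]
wrist plate 61.0 [348 359] [352 394] (array([ 539.7, -266.4]), array([18.3,  1.9]), 1.5)
wrist plate 40207.0 [190 115] [459 290] (array([ 618.2, -253.7]), array([104.4,  72.1]), -89.4)
wrist rim 504.0 [547 359] [575 385] (array([ 467.9, -442.2]), array([23.3, 19.5]), 0.7)
wrist rim 1273.5 [11  0] [57 97] (array([694.8, -67.5]), array([60.2, 26.5]), -15.8)
top rim 56.5 [435 245] [464 251] (array([ 504.9, -275.9]), array([59.3,  8.6]), -85.2)
top rim 799.5 [490 253] [537 287] (array([ 459.1, -406.7]), array([97.8, 40.5]), -70.1)
top plate 175.0 [422 160] [448 171] (array([ 642.5, -224.9]), array([47.5, 20.6]), 89.3)
top plate 1481.0 [433 210] [485 244] (array([ 528.4, -262.6]), array([91.2, 61.7]), -88.8)
```

View pics/c2.png

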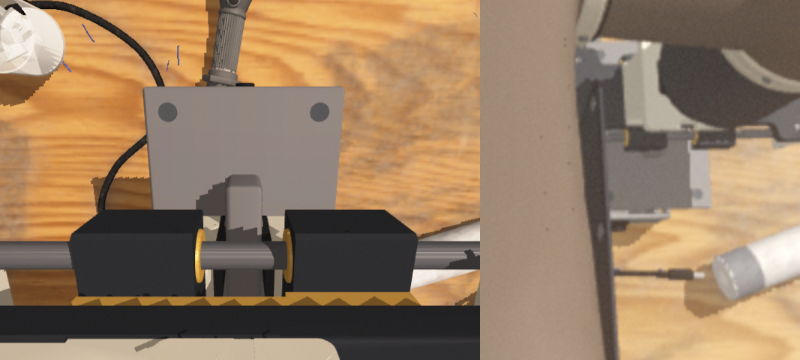

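The wrist view shows the cover level in the grip and square over the box. A torch handle stands behind the gland at (220,80), so I check its height and end from the first depth image.

Run:
```python
from plant import viewer
from h import *
T=world(viewer.camera_info("top"),np.load("pics/top0.npy"))
for v in range(126,184,4):
    s=T[v,415:440];i=s[:,2].argmax();print(v,s[i].round(3))
```

```text
126 [ 0.776 -0.267  0.003]
130 [ 0.391 -0.008  1.053]
134 [ 0.748 -0.247  0.033]
138 [ 0.741 -0.243  0.029]
142 [ 0.731 -0.238  0.032]
146 [ 0.725 -0.237  0.025]
150 [ 0.716 -0.233  0.025]
154 [ 0.706 -0.242  0.027]
158 [ 0.698 -0.24   0.026]
162 [ 0.69  -0.242  0.024]
166 [ 0.391 -0.008  1.053]
170 [ 0.671 -0.232  0.029]
174 [ 0.661 -0.254  0.033]
178 [ 0.391 -0.008  1.053]
182 [ 0.642 -0.218  0.043]
```

The torch is below the rim, so it is clear. I descend to just above the rim.

Request:
step_arm([
  [[0.1,0,-3,0,0.5],[0,0,-3,0,0.5],[0,0,-2,0,0.5],[0,0,-1.2,0,0.5],[0,0,-0.8,0,0.5],[0,0,-0.5,0,0.5],[0,0,0,0,0.5],[0,0,0,0,0.5]],
])

```text
clock: 6.95
tool_pos: [0.5785, -0.2557, 0.0674]
orientation: [180.0, -0.1, 0.7]
force: [0.3, -0.2, -1.5]
opening: 0.0175
gripper_force: 30.0
```

Run:
```python
from plant import ctrl, viewer
from h import *
o=ctrl.get_obs();print(o["tool_pos"],o["force"])
p,_=viewer.snapshot("scene");cv2.imwrite("pics/s3.png",cv2.resize(p[240:440,340:560],None,fx=2.7,fy=2.7))
```

```text
[ 0.57849352 -0.25574293  0.0674295 ] [ 0.31754425 -0.17675594 -1.52245869]
```

View pics/s3.png

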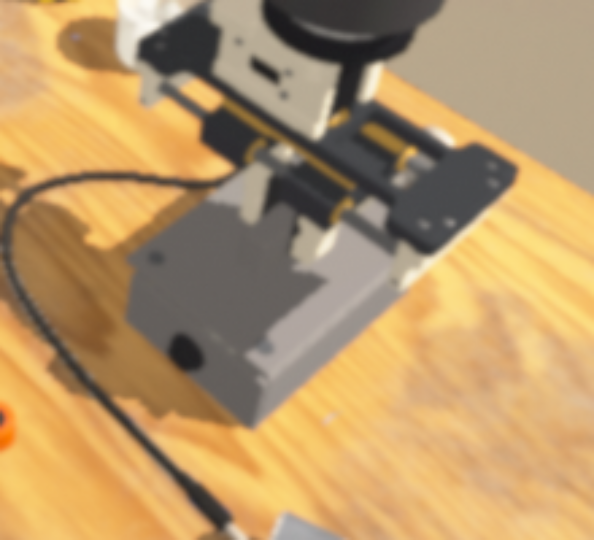

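The scene view shows the cover aligned about a centimetre above the rim. I lower it gently.

Request:
step_arm([
  [[0,0.05,-0.4,0,0.5],[0,0,-0.3,0,0.5],[0,0,-0.2,0,0.5],[0,0,-0.1,0,0.5],[0,0,0,0,0.5],[0,0,0,0,0.5]],
])

```text
clock: 7.6
tool_pos: [0.5779, -0.2552, 0.0566]
orientation: [180.0, 0.0, 0.6]
force: [-0.5, -0.2, 0.2]
opening: 0.018
gripper_force: 30.0
```

Request:
step_arm([
  [[0,0,-0.05,0,0.5],[0,0,0,0,0.5],[0,0,0,0,0.5]],
])

```text
clock: 7.9
tool_pos: [0.5779, -0.2552, 0.0565]
orientation: [180.0, -0.0, 0.6]
force: [-3.1, 1.4, 4.9]
opening: 0.0177
gripper_force: 30.0
```

Contact (Fz about +6 N). Release slowly and rise.

Request:
step_arm([
  [[0,0,0,0,3],[0,0,0,0,3],[0,0,0,0,5],[0,0,0,0,5],[0,0,0,0,7],[0,0,0,0,7],[0,0,0,0,7],[0,0,0,0,7],[0,0,0,0,7]],
])

```text
clock: 8.8
tool_pos: [0.5779, -0.2552, 0.0561]
orientation: [-180.0, -0.0, 0.6]
force: [-0.9, 0.2, 0.2]
opening: 0.0697
gripper_force: 0.0
```

Request:
step_arm([
  [[0,0,1,0,7],[0,0,2,0,7],[0,0,4,0,7],[0,0,4,0,7],[0,0,4,0,7],[-1,4,1,0,7],[-1,4,0,0,7],[-1,4,0,0,7],[-1,4,0,0,7],[-1,4,0,0,7]],
])

```text
clock: 9.8
tool_pos: [0.5273, -0.0538, 0.2171]
orientation: [-180.0, -0.1, 0.6]
force: [0.7, 0.2, -0.1]
opening: 0.0699
gripper_force: 0.0
```

Request:
step_arm([
  [[-1,4,0,0,7],[-1,4,0,0,7],[-1,4,0,0,7],[-1,4,0,0,7],[0,4,0,0,7],[0,4,0,0,7],[0,0,0,0,7]],
])

```text
clock: 10.5
tool_pos: [0.4881, 0.1887, 0.217]
orientation: [-179.9, -0.1, 0.8]
force: [-0.3, -1.1, 0.2]
opening: 0.07
gripper_force: 0.0
```

Run:
```python
from plant import ctrl, viewer
from h import *
print(ctrl.get_obs()["clock"])
ci=viewer.camera_info("top");p,d=viewer.snapshot("top");T=world(ci,d)
cv2.imwrite("pics/t4.png",cv2.resize(p[130:300,360:530],None,fx=3,fy=3))
for a,b,z in((.04,.062,.05),(.068,.09,.078)):
    m=((T[...,2]>a)&(T[...,2]<b)&(abs(T[...,0]-.575)<.12)&(abs(T[...,1]+.255)<.1)).astype(np.uint8)
    c=max(cv2.findContours(m,0,1)[0],key=cv2.contourArea);print(cv2.contourArea(c),rect(ray(ci,c[:,0],z)),np.median(T[m>0][:,2]))
    if z==.05:
        P=T[m>0];P=P[P[:,2]<.06];print(np.linalg.lstsq(np.c_[P[:,:2],np.ones(len(P))],P[:,2],rcond=None)[0])
```

```text
10.5
3821.5 (array([ 576.9, -255.2]), array([155.7, 106. ]), 0.7) 0.04968509731991577
[-0.00245617  0.00046424  0.05126332]
287.5 (array([ 576.4, -253.8]), array([64.4, 20.3]), 0.6) 0.0772172404784146
```

View pics/t4.png

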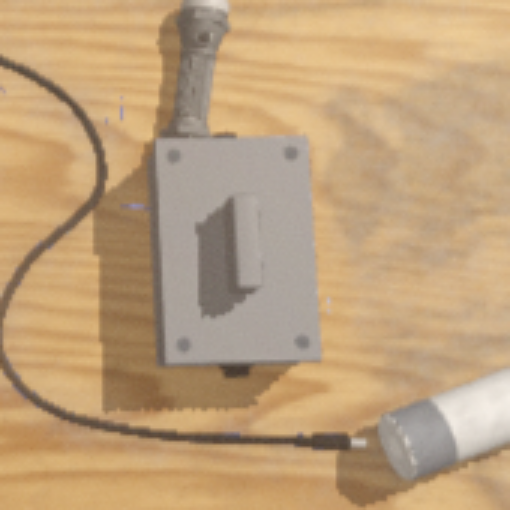

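The cover lies flat on the long box (plate at (158–320, 138–362) in the crop). Its centre is at (0.5769, -0.2552) against the box at (0.5765, -0.2556), and the tilt is about 0.15°. I hand it in.

```bash
python3 -c "
from plant import close_job
print(close_job())"
```

```text
the job is handed in; nothing more can be done
None
```

The cover lies ridge up and flat on the long box, by the top camera under 1 mm off the box's centre and square within about 0.1°; the gripper let go and moved clear, and I handed the job in at about 10.5 s (no verdict came back).

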